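# Register a gilt panel on the fence and slide it home in the drying case

### The job

Put the fresh gilt panel away in the drying case without lifting it: first push it sideways until its long edge lies flat along the metal fence, while it is still wholly outside the case, then slide it along the fence into the slot, past the spring catch, until it is fully home against the depth stop under the cover and the red feeler is pressed in. Push gently, as its edges bruise, leave it lying flat in the slot, and leave everything else on the bench where it is.

Things in the scene. Friction and masses are not known exactly. Their poses are not given: they have to be found in the camera images.
- panel: gilt panel: wooden slab 96 (x) x 130 (y) x 10 mm (z), gold face up with copper rosette, bare wood edges, corners chamfered 6 mm, 0.17-0.35 kg; too wide to grasp. Origin: centre of underside. Starts flat on the feed bed, its centre at case x -0.035 to -0.018, turned up to 0.25 rad from the case's axes; either short edge may lead. Edges bruise if pressed by the robot with over 32 N
- case: fixed fixture: plywood feed bed (black inlay), top 12 mm above the bench, with a low drying case on its -y end. Origin on the bench; bed spans x -0.118 to 0.082, y -0.22 to 0.19 m here. +x: away from the robot, towards the fence; -y: direction of insertion (to the robot's right); yaw within 0.2 rad. Case cover is clear, its top 30 mm above the bench, with a slit along the middle
- mouth (a point): centre of the slot's mouth, at case (-0.001, -0.050, 0.018) m, axes as the case. Slot 98 mm wide (case x -0.050 to 0.048) and 12 mm high (z 0.012 to 0.024). Its far wall is in line with the fence, so a registered panel's centre runs along case x = 0 with 2 mm to spare at the near wall
- fence (a point): point on the aluminium fence's panel-side face, on its top edge, at case (0.048, 0.070, 0.020) m, axes as the case. The fence stands 8 mm above the bed, is 15 mm thick and runs straight from the mouth to case y = 0.19 m
- catch_nose (a point): tip of the steel spring catch in the slot's near wall, 35 mm inside the mouth, standing 4.5 mm into the slot at case x -0.0455 when free. It gives way when the panel is pushed firmly (about 5 to 12 N), presses the panel to the far wall and drags on it from there on (about 3 to 9 N)
- feeler (a joint): red sprung feeler in the middle of the depth stop, its flag standing up through the cover's slit; m, 0 when free, grows as the panel presses it in against about 1 N, about 0.005 when the panel meets the rigid stop. The stop is set anew each time, 95 to 120 mm inside the mouth (the panel at home stands 10 to 35 mm out of it): feel for it
- weight: dark steel weight, 36x36x18 mm, lying on the clear cover of the case; bystander; origin centre of underside
- brush: gilder's brush, 190 mm, black handle, lying on the bench behind the fixture; bystander; origin centre of its length, underside
- brush_tin: flat yellow brush tin, 75x100x25 mm; bystander; origin centre of underside
- jar: red-brown jar with black cap, 64 mm across, 75 mm tall; bystander; origin centre of underside
- burnisher: burnishing tool lying down, dark wooden handle, 185 mm long, 18 mm thick; bystander; origin near the middle of its length
- ornament: carved gilt scroll ornament lying flat, about 190x125x24 mm; bystander; origin near its middle, underside
- bole_panel: dark-red ungilded panel, 96x130x10 mm, lying on the bench to the robot's left, not on the fixture; not to be used; bystander; origin centre of underside

How it is judged:
On the way:
1. the panel's long edge lies flat along the fence (within 2 mm and 0.02 rad), the panel still outside the slot (x of panel in the frame of case above -0.002 m and angle between the x axis of panel and the x axis of case, either way round below 0.02 rad and y of panel in the frame of case above 0.015 m), for 0.2 s.
At the end, for the whole second after the job is handed in: The panel lies flat, square (within 0.025 rad) and at rest in the slot, its centre within 3 mm of the slot's line, home against the stop: the red feeler is pressed in by more than 3.5 of its 5 mm (value of joint feeler above 0.0035 m and y of panel in the frame of case between -0.115 and -0.07 m and x of panel in the frame of case between -0.003 and 0.003 m and angle between the x axis of panel and the x axis of case, either way round below 0.025 rad and z of panel in the frame of case between 0.01 and 0.0145 m and linear speed of panel below 0.01 m/s); the robot touches nothing.
It fails at once if the panel is lifted off the bed or tipped up (underside more than 10 mm above the bed, or tilted over 0.15 rad) (z of panel in the frame of case above 0.022 m or angle between panel's own z axis and vertical above 0.15 rad).
It fails at once if the panel is pressed by the robot with more than 32 N (contact force between any of the fingers, the arm and panel above 32 N).
It fails at once if a bystander is moved by more than 20 mm (distance of any of weight, brush, brush_tin, jar, burnisher, ornament, bole_panel from where it was at the start of the episode above 0.02 m).
It also fails if it takes over 61 s, if anything falls off the work surface, if the arm or the gripper's body presses on something with over 40 N, if the wrist force passes 120 N, or if a joint passes its speed limit or range.

### The arm

A 7-joint arm with a two-finger parallel gripper is mounted at the origin on the work surface. World frame = base frame: x ahead of the robot, y to its left, z up, the work surface at z = 0. Lengths are in m, angles in rad, forces in N, time in s.
With the tool pointing down it reaches from about 0.425 to 0.875 m from the base axis. Payload 4.7 kg.
Tool frame: the origin (TCP) lies midway between the tips of the shut fingers; the grasp point (between the pads) lies robot.hold_point_z behind it (robot.hold_point_z is the distance from the TCP to the grasp point, in m); z points along the fingers, x is the direction in which the jaws open and shut, and the axes are right-handed (so a half turn about z gives the same grasp; the last joint's range is limited). The gripper opens to 87 mm and grips with 3 to 60 N. Pads are 19 mm wide; open, the fingers measure 117 mm over their backs; the gripper's body (75 mm by 190 mm) begins 51 mm behind the grasp point.
Start: joints at [1.305, 0.321, -0.07, 1.45, 0.023, 1.371, -0.057], TCP at [0.179, -0.625, 0.223] pointing down, gripper open.
Joint ranges: [-2.86, 2.86], [-0.3, 2.09], [-1.38, 1.24], [0.06, 2.45], [-1.56, 4.7], [0.09, 2.05], [-2.69, 2.69]. Speed limits (rad/s): [2.57, 2.57, 3.14, 3.14, 3.14, 3.14, 3.14].

### API

Orientations are given as a rotation vector (axis times angle).
In Python, from workcell import robot gives the robot as it stands.
- The arm moves only by the tool play_rows, never from a script. Its argument "motion" is a list of rows, each a list of 6 numbers: the shift along the tool's x, y, z in mm, then the turn, a rotation vector about the tool's x, y, z in degrees. In form: [[dx, dy, dz, ax, ay, az], ...]. A call has 1 to 20 rows; each row is the pose to reach, as a shift and turn from the pose commanded when the call began, along the tool's axes at that moment; what a row does not reach only later rows make up. A row lasts 1/8 s, in which the tool goes at most 62.5 mm and 10.7 degrees, less where a joint would pass 70% of its speed; a pose out of reach is approached as far as the arm can. A call with a gripper value outside its range is refused whole. "jaw" is the closure in counts, from 0 (fully open) to 255 (shut), set as the call begins (left out, the last holds). The fingers move at their own pace and stop on an object; "force" is the grip in N (left out, the last holds). Time passes only in rows, so rows that repeat a pose let the fingers close. It gives the time, the measured TCP pose, the force and the opening at its end, in the units of the state.
- robot.observe(): the state, without advancing time (a new reading comes with each control period).
- robot.grab_frame(name): name is "scene" or "top" or "wrist"; returns a dict with "image" (420x560x3 uint8, blue, green, red), "fov_y" (degrees; the focal length in pixels is half the picture's height over the tangent of half this angle, whatever the lens; pixels are square), "cx", "cy" (the principal point, pixels), "k1" (the pictures are not rectified: a ray, as slopes to the right and down, at radius r is drawn at 1 + k1 r^2 times it, then the intrinsics apply), "view" (4x4, takes a point from world to camera coordinates); the wrist camera has in their place "mount" (4x4, takes a point from camera to tool coordinates, whose origin is the TCP and whose axes are the tool frame's). Camera axes: x right, y down, z forward; pixel columns grow to the right and rows downward; lengths in m; the calibration is good to about 2 mm. A picture is of the moment at which its call begins: read the wrist's pose just before it. There is no depth.
- robot.hand_in(): hands the job in, once; it reports no verdict.
The state is a dict: "time_s": time; "qpos": joint angles; "qd": joint speeds; "effort": joint torques, N m; "eef_pos": TCP position; "ee_rot": TCP orientation; "ft_force": force on the tool from outside, world axes, zero at the start; "ft_torque": the same for the moment, N m; "opening": finger opening in m.
Only numpy, scipy, OpenCV 4.12 (cv2) and the standard library are available. Lean on these libraries where they do the work, as an engineer would, in place of code of your own. Each camera call takes 0.05 s, during which the arm holds its last target.

## Working session

There is one attempt and no reset: what is moved stays moved. The work goes in short steps, Python scripts to look and compute and a tool call to move; the robot and the scene stay as the last step left them, time stands still between calls to the robot, and variables do not carry over. Pictures are saved under pics/ and viewed, and the job is handed in when it is done.

Besides the shell and the picture viewer there is one more tool, called after "Call:" as a command line: name --pt "numbers of a row" for each row, then --argument value for the rest. play_rows: Moves the arm, as the interface text tells. Its arguments: {"type":"object","properties":{"motion":{"type":"array"},"jaw":{"type":"number"},"force":{"type":"number"}},"required":["motion"]}

```bash
ls; mkdir -p pics; python3 - <<'E'
from workcell import robot
import cv2,json,numpy as np
s=robot.observe();print(s, robot.hold_point_z)
for n in ["scene","top","wrist"]:
    f=robot.grab_frame(n);cv2.imwrite(f"pics/{n}0.png",f["image"]);print(n,{k:(v if not hasattr(v,'tolist') else np.round(v,4).tolist()) for k,v in f.items() if k!='image'})
E
```

```text
pics
{'time_s': 0.0, 'qpos': array([ 1.30509694,  0.32185613, -0.07007817,  1.45167973,  0.02263681,
        1.37075941, -0.05692131]), 'qd': array([-0.00043566,  0.00036458,  0.00014886,  0.00094471,  0.00087895,
       -0.00027936,  0.00060682]), 'effort': array([-3.97588319e-04, -4.91284060e+01, -4.04124185e-01, -3.12527490e+01,
       -6.39976398e-02,  4.36710881e-02,  1.99200526e-04]), 'eef_pos': array([ 0.1792916 , -0.62421831,  0.22143756]), 'ee_rot': array([-2.50868056,  1.88933085,  0.00252402]), 'ft_force': array([-0.52621385,  0.11310362, -0.33599614]), 'ft_torque': array([ 0.02082042,  0.00430427, -0.02104126]), 'opening': 0.08710711864676668} 0.0187
scene {'fov_y': 56.28539303394023, 'cx': 275.10001147190263, 'cy': 209.07429727581206, 'k1': 0.039080532454111104, 'view': [[-0.5829, 0.8124, 0.0164, 0.3195], [0.5145, 0.3846, -0.7664, -0.2274], [-0.6289, -0.4383, -0.6422, 1.3217], [0.0, 0.0, 0.0, 1.0]]}
top {'fov_y': 50.689658874165424, 'cx': 281.58672519969133, 'cy': 211.26040431099602, 'k1': -0.09285904919437404, 'view': [[0.0263, -0.9996, -0.0063, 0.0061], [-0.999, -0.0261, -0.0359, 0.528], [0.0357, 0.0072, -0.9993, 1.3473], [0.0, 0.0, 0.0, 1.0]]}
wrist {'fov_y': 63.81191380468389, 'cx': 283.310058694847, 'cy': 204.89270801898573, 'k1': 0.025336823223426355, 'mount': [[1.0, -0.0011, 0.0004, 0.0002], [0.001, 0.968, 0.2511, -0.0682], [-0.0007, -0.2511, 0.968, -0.1628], [0.0, 0.0, 0.0, 1.0]]}
```

View pics/top0.png

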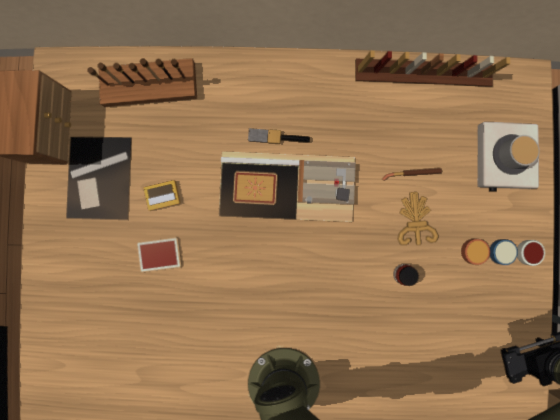

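View pics/scene0.png

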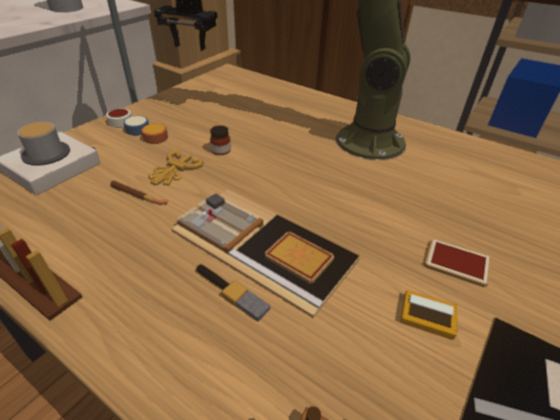

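View pics/wrist0.png

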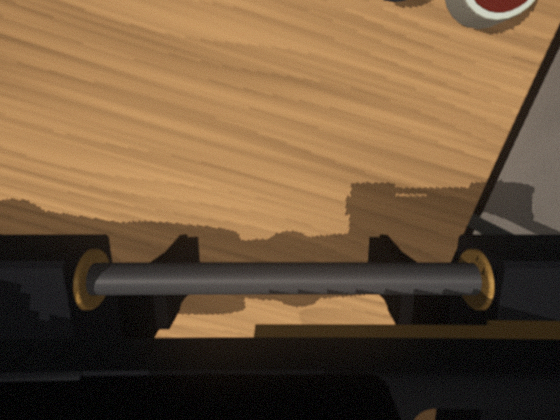

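```bash
cat > h.py <<'E'
from workcell import robot
import cv2,numpy as np
from scipy.spatial.transform import Rotation as R
def cal(f,s=None):
    fl=210/np.tan(np.radians(f["fov_y"])/2)
    if "view" in f: V=np.array(f["view"])
    else:
        T=np.eye(4);T[:3,:3]=R.from_rotvec(s["ee_rot"]).as_matrix();T[:3,3]=s["eef_pos"]
        V=np.linalg.inv(T@np.array(f["mount"]))
    return dict(fl=fl,cx=f["cx"],cy=f["cy"],k=f["k1"],V=V)
def proj(c,P):
    p=np.atleast_2d(P)@c["V"][:3,:3].T+c["V"][:3,3]
    a=p[:,:2]/p[:,2:];r2=(a**2).sum(1,keepdims=True);a=a*(1+c["k"]*r2)
    return a*c["fl"]+[c["cx"],c["cy"]]
def back(c,uv,z):
    d=(np.atleast_2d(uv)-[c["cx"],c["cy"]])/c["fl"];a=d.copy()
    for _ in range(20): a=d/(1+c["k"]*(a**2).sum(1,keepdims=True))
    Rm=c["V"][:3,:3];o=-Rm.T@c["V"][:3,3];w=np.c_[a,np.ones(len(a))]@Rm
    return o+w*((z-o[2])/w[:,2])[:,None]
def crop(img,x0,y0,w,h,k,fn):
    cv2.imwrite(fn,cv2.resize(img[y0:y0+h,x0:x0+w],None,fx=k,fy=k,interpolation=cv2.INTER_CUBIC))
E
python3 - <<'E'
from h import *
t=cv2.imread('pics/top0.png');crop(t,210,140,155,90,5,'pics/topc.png')
s=cv2.imread('pics/scene0.png');crop(s,165,180,200,140,4,'pics/scenec.png')
E
```

```text
(no output)
```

View pics/topc.png

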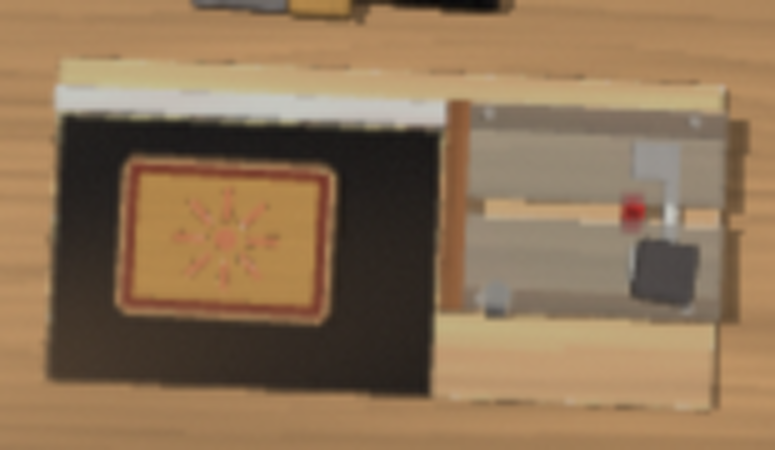

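View pics/scenec.png

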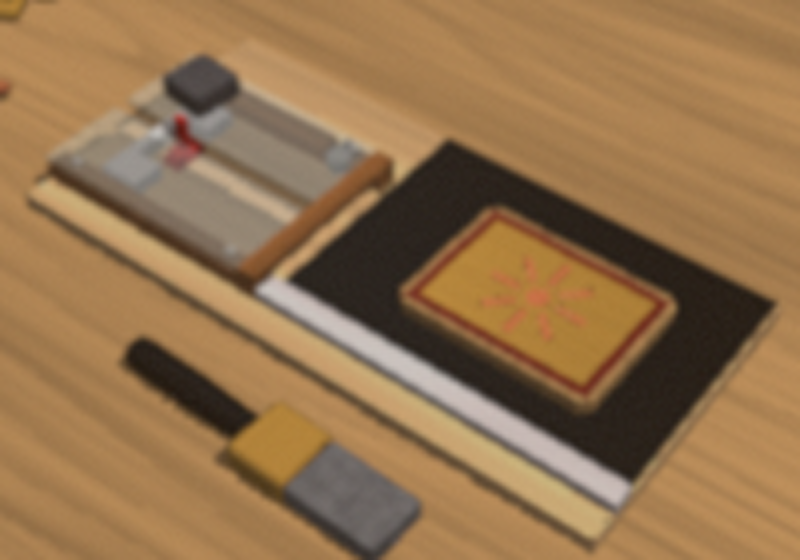

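```bash
python3 - <<'E'
from h import *
f=robot.grab_frame("top");c=cal(f)
q=np.array([[62,60],[725,88],[713,408],[48,381]])/5+[209.6,139.6]
P=back(c,q,.012);print(P)
m=np.array([[.082,.19],[.082,-.22],[-.118,-.22],[-.118,.19]])
a=m-m.mean(0);b=P[:,:2]-P[:,:2].mean(0)
th=np.arctan2((a[:,0]*b[:,1]-a[:,1]*b[:,0]).sum(),(a*b).sum());Rm=np.array([[np.cos(th),-np.sin(th)],[np.sin(th),np.cos(th)]])
t=P[:,:2].mean(0)-Rm@m.mean(0);print("case",t,th,P[:,:2]-(m@Rm.T+t))
q=np.array([[122,155],[337,168],[328,326],[115,312]])/5+[209.6,139.6]
P=back(c,q,.022)[:,:2];print((P-t)@Rm)
E
```

```text
[[ 0.70671139  0.20839028  0.012     ]
 [ 0.69980083 -0.20027132  0.012     ]
 [ 0.50279245 -0.19662077  0.012     ]
 [ 0.50866055  0.21051957  0.012     ]]
case [0.62272112 0.02022429] -0.015465187561936612 [[-0.00093819 -0.00054319]
 [-0.00150828  0.00074618]
 [ 0.00145942  0.00130382]
 [ 0.00098705 -0.00150681]]
[[ 0.02243176  0.14834626]
 [ 0.01972366  0.01694951]
 [-0.07672205  0.01833813]
 [-0.0735562   0.14812547]]
```

```bash
cat >> h.py <<'E'
CT=np.array([0.62272,0.02022]);CTH=-0.01547
def c2w(x,y):
    c,s=np.cos(CTH),np.sin(CTH);return CT+np.array([c*x-s*y,s*x+c*y])
def w2c(p):
    c,s=np.cos(CTH),np.sin(CTH);d=np.asarray(p)[...,:2]-CT;return d@np.array([[c,-s],[s,c]])
def Rdown(yaw): # tool x at world angle yaw, z down
    c,s=np.cos(yaw),np.sin(yaw);return np.array([[c,s,0],[s,-c,0],[0,0,-1.]])
def rel(pos,yaw,s=None):
    s=s or robot.observe();R0=R.from_rotvec(s["ee_rot"])
    d=R0.inv().apply(np.array(pos)-s["eef_pos"])*1000
    w=(R0.inv()*R.from_matrix(Rdown(yaw))).as_rotvec(degrees=True)
    return np.round(np.r_[d,w],2).tolist()
def st():
    s=robot.observe();x=R.from_rotvec(s["ee_rot"]).as_matrix()
    print("t",s["time_s"],"pos",np.round(s["eef_pos"],4),"case",np.round(w2c(s["eef_pos"]),4),"yaw-case",np.arctan2(x[1,0],x[0,0])-CTH,"F",np.round(s["ft_force"],2),"op",s["opening"])
E
python3 - <<'E'
from h import *
y=-np.pi/2+CTH
print(rel([.46,-.25,.22],y)); print(rel([*c2w(-.11,.083),.20],y));print(rel([*c2w(-.097,.083),.06],y)); print(rel([*c2w(-.097,.083),.0155],y))
E
```

```text
[-282.37, -373.12, 2.17, 0.01, 0.06, 16.92]
[-608.54, -523.04, 22.53, 0.01, 0.06, 16.92]
[-604.6, -535.49, 162.53, 0.01, 0.06, 16.92]
[-604.55, -535.5, 207.02, 0.01, 0.06, 16.92]
```

Call:
play_rows --pt "-50 -60 2 0 0 4" --pt "-100 -120 2 0 0 8" --pt "-150 -190 2 0 0 12" --pt "-190 -250 2 0 0 17" --pt "-235 -310 2 0 0 17" --pt "-282 -373 2 0 0 17" --pt "-340 -400 8 0 0 17" --pt "-395 -425 12 0 0 17" --pt "-450 -450 16 0 0 17" --pt "-505 -475 20 0 0 17" --pt "-560 -500 22 0 0 17" --pt "-608 -523 22 0 0 17" --pt "-608 -523 22 0 0 17" --pt "-608 -523 22 0 0 17" --pt "-608 -523 22 0 0 17" --jaw 110

```text
time_s: 2.08
eef_pos: [0.514, 0.1041, 0.2002]
ee_rot: [2.204, -2.238, -0.0]
ft_force: [0.1, -0.8, -0.4]
opening: 0.0492
```

```bash
python3 - <<'E'
from h import *
st();s=robot.observe();f=robot.grab_frame("wrist");cv2.imwrite('pics/w1.png',f["image"])
import pickle;pickle.dump((s,cal(f,s)),open('w1.pkl','wb'))
E
```

```text
t 2.075 pos [0.514  0.1041 0.2002] case [-0.11    0.0822] yaw-case -1.5708332944696626 F [ 0.06 -0.76 -0.41] op 0.049159197169461585
```

View pics/w1.png

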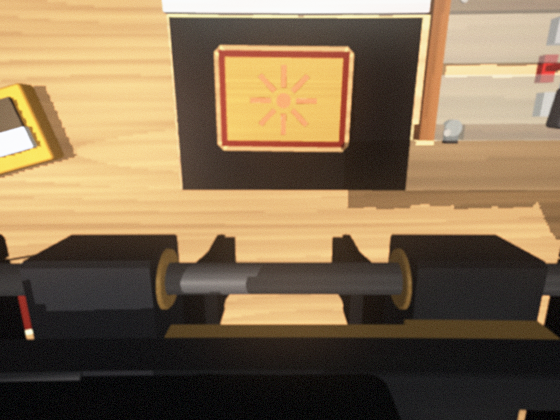

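```bash
python3 - <<'E'
from h import *
import pickle
s,c=pickle.load(open('w1.pkl','rb'))
t=cv2.imread('pics/w1.png');crop(t,160,0,310,200,2.5,'pics/w1c.png')
print(np.round(proj(c,[[*c2w(.048,.19),.02],[*c2w(.048,-.05),.02],[*c2w(-.118,.19),.012],[*c2w(-.118,-.05),.012]]),1))
# vertical edge at fence, horizontal rows subpixel
g=cv2.cvtColor(t,cv2.COLOR_BGR2GRAY).astype(float)
for col in (200,260,320,380,410): print(col,g[8:24,col].astype(int))
for col in (225,240,285,330,342): print(col,g[40:56,col].astype(int),g[140:160,col].astype(int))
E
```

```text
[[163.8  14.2]
 [428.5  13.7]
 [181.3 191.4]
 [407.5 191.1]]
200 [250 250 251 245 214 166 197 233 230 174 105  82  72  84  81  78]
260 [251 250 251 249 229 169 178 230 241 220 137  83  83  85  86  83]
320 [250 251 251 252 243 183 153 203 237 212 139  85  79  85  81  82]
380 [248 248 249 248 232 174 146 174 209 205 134  78  77  73  77  74]
410 [247 247 248 246 210 148 175 226 236 192 115  70  74  69  71  68]
225 [ 72  67  66  76 114 180 205 214 210 192 156 119 109 103 108 113] [109 101 102 100 105 148 208 232 232 210 155  83  62  55  59  50  58  61
  56  58]
240 [ 68  68  72  66 109 172 203 208 211 195 161 124 108 107 110 112] [168 128 109  98 100 120 170 200 208 202 152  92  58  52  57  52  52  54
  54  50]
285 [ 68  71  69  68  80 122 173 201 208 207 186 140 113 107 107 104] [182 142 106  91  91  99 137 178 206 207 183 126  72  52  54  49  51  57
  47  51]
330 [ 73  68  73  65  64  85 138 184 206 211 192 159 120 103  97  99] [193 160 115  85  84  84 109 155 188 200 197 154  85  50  41  41  40  49
  40  42]
342 [ 66  64  66  65  64  84 138 186 202 207 198 162 115  96  99  96] [ 81  80  81  79  68  55  60  87 114 140 159 134  79  44  37  41  37  42
  42  35]
```

View pics/w1c.png

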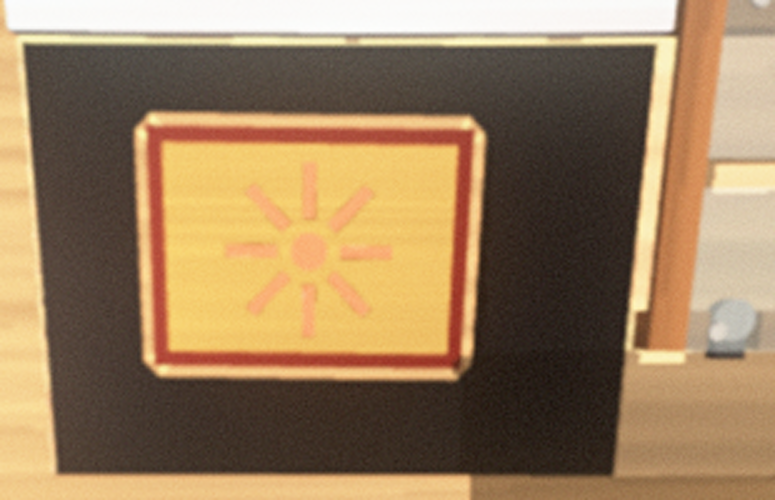

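```bash
python3 - <<'E'
from h import *
y=-np.pi/2+CTH
print(rel([*c2w(-.1,.083),.05],y)); print(rel([*c2w(-.1,.083),.0155],y))
E
```

```text
[-2.37, -9.9, 150.22, 0.04, -0.06, -0.14]
[-2.41, -9.93, 184.72, 0.04, -0.06, -0.14]
```

Call:
play_rows --pt "-1 -5 50 0 0 -0.1" --pt "-2 -10 100 0 0 -0.1" --pt "-2 -10 145 0 0 -0.1" --pt "-2 -10 165 0 0 -0.1" --pt "-2 -10 178 0 0 -0.1" --pt "-2 -10 184.5 0 0 -0.1" --pt "-2 -10 184.5 0 0 -0.1" --pt "-2 -10 184.5 0 0 -0.1"

```text
time_s: 3.12
eef_pos: [0.5251, 0.106, 0.0171]
ee_rot: [-2.204, 2.237, -0.002]
ft_force: [-0.1, -0.1, 0.5]
opening: 0.0495
```

```bash
python3 - <<'E'
from h import *
st();s=robot.observe();f=robot.grab_frame("wrist");cv2.imwrite('pics/w2.png',f["image"])
f=robot.grab_frame("scene");crop(f["image"],165,180,200,140,4,'pics/s2.png')
E
```

```text
t 3.125 pos [0.5251 0.106  0.0171] case [-0.0989  0.0843] yaw-case -1.570393936813289 F [-0.1  -0.11  0.45] op 0.04950890848858051
```

View pics/w2.png

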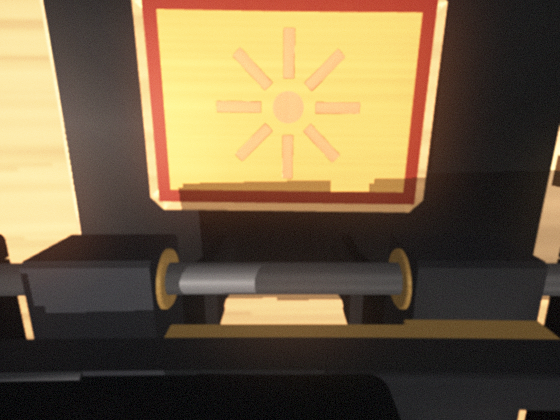

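View pics/s2.png

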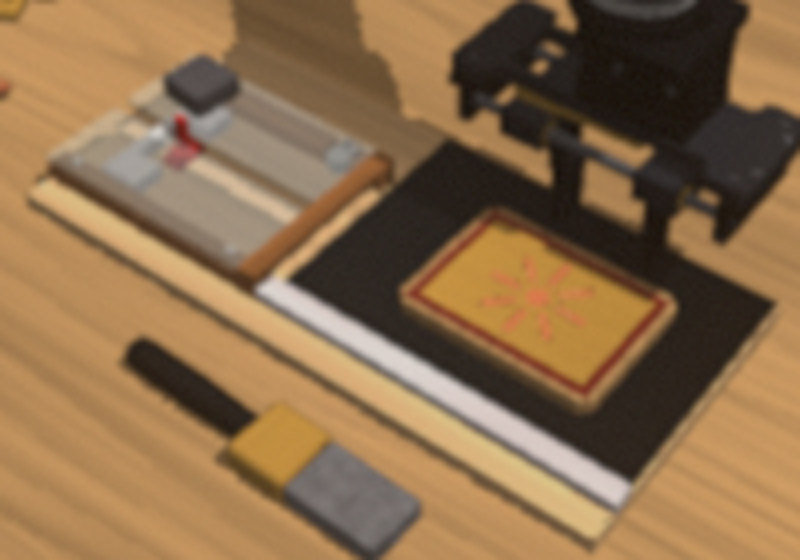

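Call:
play_rows --pt "0 -4 0.5 0 0 0" --pt "0 -8 0.5 0 0 0" --pt "0 -11 0.5 0 0 0" --pt "0 -14 0.5 0 0 0" --pt "0 -17 0.5 0 0 0" --pt "0 -20 0.5 0 0 0" --pt "0 -23 0.5 0 0 0" --pt "0 -26 0.5 0 0 0" --pt "0 -29 0.5 0 0 0" --pt "0 -32 0.5 0 0 0" --pt "0 -34 0.5 0 0 0"

```text
time_s: 4.6
eef_pos: [0.5585, 0.1053, 0.0155]
ee_rot: [2.204, -2.238, 0.0]
ft_force: [-0.7, -0.7, 0.1]
opening: 0.0496
```

```bash
python3 - <<'E'
from h import *
st();s=robot.observe();f=robot.grab_frame("wrist");cv2.imwrite('pics/w3.png',f["image"])
E
```

```text
t 4.6 pos [0.5585 0.1053 0.0155] case [-0.0656  0.0841] yaw-case -1.5705731066008333 F [-0.73 -0.67  0.08] op 0.04955580697033074
```

View pics/w3.png

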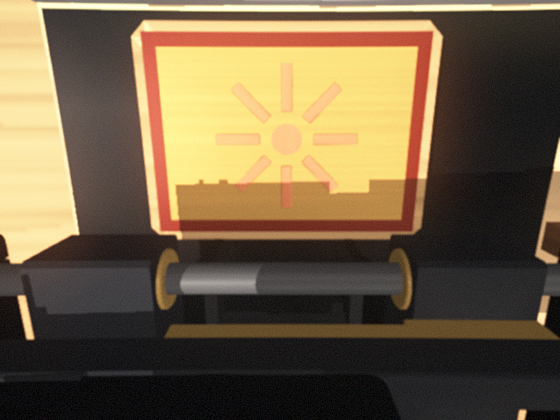

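Call:
play_rows --pt "0 -2 0 0 0 0" --pt "0 -4 0 0 0 0" --pt "0 -5.5 0 0 0 0" --pt "0 -6.5 0 0 0 0" --pt "0 -7 0 0 0 0"

```text
time_s: 5.28
eef_pos: [0.5652, 0.1053, 0.0155]
ee_rot: [2.204, -2.238, -0.0]
ft_force: [-0.7, 0.1, 0.7]
opening: 0.0493
```

Call:
play_rows --pt "0 -0.5 0 0 0 0" --pt "0 -1 0 0 0 0"

```text
time_s: 5.52
eef_pos: [0.5663, 0.1052, 0.0156]
ee_rot: [2.205, -2.238, 0.0]
ft_force: [-1.3, 0.6, 1.8]
opening: 0.0497
```

Call:
play_rows --pt "0 -0.5 0 0 0 0" --pt "0 -1 0 0 0 0"

```text
time_s: 5.78
eef_pos: [0.5668, 0.1053, 0.0155]
ee_rot: [2.204, -2.237, -0.001]
ft_force: [-3.5, -0.4, 2.8]
opening: 0.0495
```

Call:
play_rows --pt "0 -0.5 0 0 0 0" --pt "0 -1 0 0 0 0"

```text
time_s: 6.02
eef_pos: [0.5669, 0.1053, 0.0154]
ee_rot: [2.203, -2.236, -0.002]
ft_force: [-6.4, -0.4, 6.0]
opening: 0.0493
```

```bash
python3 - <<'E'
from h import *
st();s=robot.observe();f=robot.grab_frame("wrist");crop(f["image"],30,0,500,250,1.6,'pics/w4.png')
E
```

```text
t 6.025 pos [0.5669 0.1053 0.0154] case [-0.0571  0.0842] yaw-case -1.5702525300799435 F [-6.41 -0.37  5.96] op 0.04934030645156485
```

View pics/w4.png

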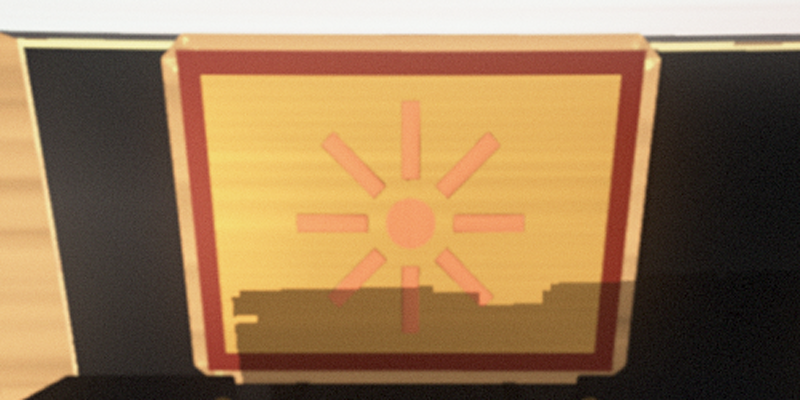

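Call:
play_rows --pt "0 -0.5 0 0 0 0" --pt "0 -0.5 0 0 0 0" --pt "0 -0.5 0 0 0 0"

```text
time_s: 6.45
eef_pos: [0.5669, 0.1053, 0.0153]
ee_rot: [2.203, -2.236, -0.003]
ft_force: [-7.7, -0.7, 4.8]
opening: 0.0499
```

```bash
python3 - <<'E'
from h import *
st();s=robot.observe();f=robot.grab_frame("wrist")
c=cal(f,s);g=cv2.cvtColor(f["image"],cv2.COLOR_BGR2GRAY).astype(float)
for col in (60,80,160,220,280,340,400,420,480): print(col,g[10:45,col].astype(int))
f=robot.grab_frame("scene");crop(f["image"],165,180,200,140,4,'pics/s4.png')
E
```

```text
t 6.45 pos [0.5669 0.1053 0.0153] case [-0.0571  0.0842] yaw-case -1.5702284478872774 F [-7.68 -0.7   4.83] op 0.04987463858970492
60 [242 242 242 243 244 244 244 246 242 206 136  96  91 128 194 230 233 234
 232 183  96  49  58  50  56  52  56  52  48  53  53  55  56  53  54]
80 [241 241 243 243 245 243 241 245 244 224 164 108  93 120 175 219 236 234
 235 203 126  61  51  57  54  55  54  53  55  52  54  53  56  56  53]
160 [245 245 244 245 244 245 244 243 245 241 230 205 195 192 195 199 197 200
 199 198 184 148 116 107 110 107 107 103 106 106 105 102 108 103 100]
220 [243 243 243 245 243 245 245 244 245 242 237 214 193 186 195 192 200 199
 200 204 193 162 127 107 104 106 106 104 107 105 104 103 103 104 102]
280 [243 244 244 246 244 245 244 245 244 243 240 213 190 184 192 197 194 196
 199 198 195 169 133 102 102 106 100 100 100 102 102 104 100  96 103]
340 [243 244 244 243 246 246 245 244 244 243 237 214 193 189 192 191 192 196
 197 192 195 166 130 105  97 104 101 103 101  96  97 101 100  98  94]
400 [242 241 242 242 242 242 243 242 242 239 234 206 186 189 188 193 190 193
 194 194 186 156 116  95  89  95  96 100  91  95  91  98  94  88  89]
420 [242 241 242 242 242 242 239 242 241 238 230 204 185 184 187 193 191 192
 192 195 180 144 114  88  97  96  91  90  94  94  91  86  91  87  91]
480 [238 236 236 237 237 236 236 238 237 240 240 205 141 111 111 138 187 223
 230 230 217 153  80  47  50  57  52  46  50  48  46  50  51  47  43]
```

View pics/s4.png

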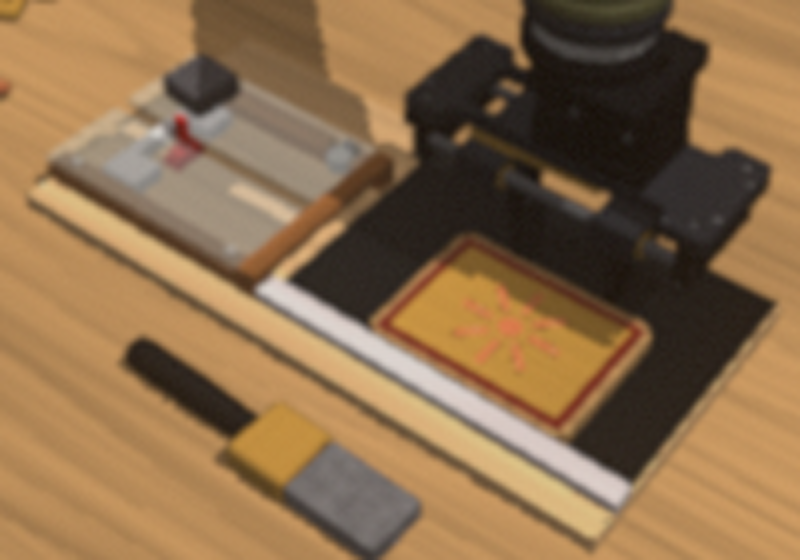

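```bash
python3 - <<'E'
from h import *
st();print(robot.observe()["qpos"])
y=-np.pi/2+CTH
print(rel([*c2w(-.075,.084),.0155],y));print(rel([*c2w(-.075,.084),.08],y)); print(rel([*c2w(0,.185),.08],CTH));print(rel([*c2w(0,.180),.0155],CTH))
E
```

```text
t 6.55 pos [0.5669 0.1053 0.0154] case [-0.0571  0.0842] yaw-case -1.5701870580301354 F [-7.26  0.27  6.12] op 0.04961394182146051
[ 0.32435666  0.44413365 -0.66255376  1.82581186  0.32239071  0.98541921
 -2.05860425]
[0.19, 17.88, -0.08, 0.21, -0.05, 0.03]
[0.25, 18.12, -64.58, 0.21, -0.05, 0.03]
[-100.71, -56.94, -64.95, 0.21, 0.13, -89.97]
[-95.77, -57.18, -0.45, 0.21, 0.13, -89.97]
```

Call:
play_rows --pt "0 8 0 0 0 0" --pt "0 20 0 0 0 0" --pt "0 22 -25 0 0 0" --pt "0 22 -55 0 0 0" --pt "-8 16 -70 0 0 -10" --pt "-20 6 -70 0 0 -20" --pt "-32 -4 -70 0 0 -30" --pt "-45 -14 -70 0 0 -40" --pt "-58 -24 -70 0 0 -50" --pt "-71 -34 -70 0 0 -60" --pt "-84 -44 -70 0 0 -70" --pt "-96 -52 -70 0 0 -80" --pt "-101 -56 -70 0 0 -90" --pt "-101 -56 -70 0 0 -90" --pt "-101 -56 -70 0 0 -90"

```text
time_s: 8.43
eef_pos: [0.6261, 0.2048, 0.0854]
ee_rot: [3.141, -0.029, 0.0]
ft_force: [0.1, 0.1, -0.1]
opening: 0.0495
```

```bash
python3 - <<'E'
from h import *
st();s=robot.observe();f=robot.grab_frame("wrist");cv2.imwrite('pics/w5.png',f["image"])
print(s["qpos"])
print(rel([*c2w(0,.180),.0155],CTH))
f=robot.grab_frame("top");crop(f["image"],210,130,155,110,5,'pics/t5.png')
E
```

```text
t 8.425 pos [0.6261 0.2048 0.0854] case [0.0005 0.1846] yaw-case -0.0027551003554313076 F [ 0.09  0.14 -0.14] op 0.04952490554488685
[ 0.32736319  0.62573222 -0.95017333  1.55823797  0.52968659  1.23431857
 -0.72994282]
[-0.58, 4.54, 70.03, 0.04, -0.02, -0.13]
```

View pics/w5.png

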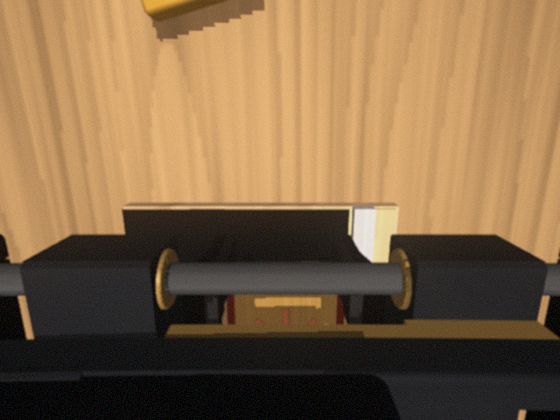

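View pics/t5.png

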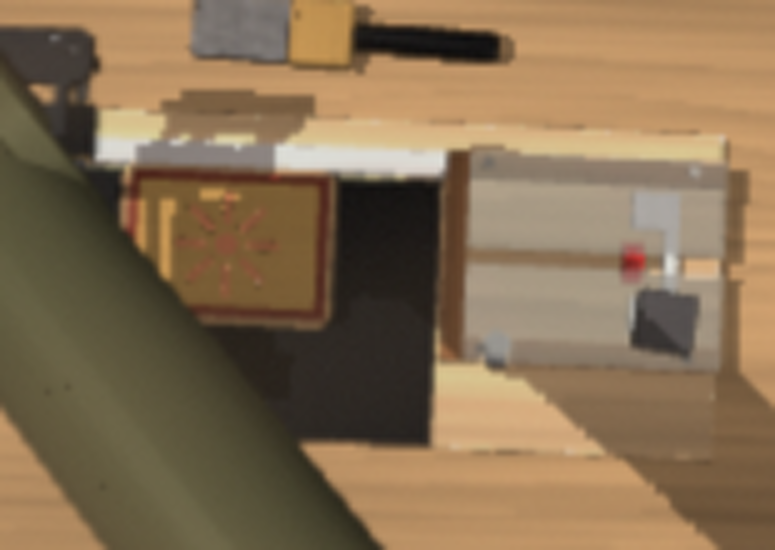

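Call:
play_rows --pt "-0.5 4 25 0 0 -0.1" --pt "-0.5 4 45 0 0 -0.1" --pt "-0.5 4 60 0 0 -0.1" --pt "-0.5 4 68 0 0 -0.1" --pt "-0.5 4 70 0 0 -0.1" --pt "-0.5 4 70 0 0 -0.1"

```text
time_s: 9.28
eef_pos: [0.626, 0.2017, 0.016]
ee_rot: [-3.141, 0.021, -0.001]
ft_force: [-0.2, 0.4, 0.1]
opening: 0.0497
```

```bash
python3 - <<'E'
from h import *
st()
E
```

```text
t 9.275 pos [0.626  0.2017 0.016 ] case [0.0005 0.1815] yaw-case 0.0021352418195126465 F [-0.16  0.45  0.13] op 0.04965903692831957
```

Call:
play_rows --pt "0 6 0.5 0 0 -0.1" --pt "0 12 0.5 0 0 -0.1" --pt "0 18 0.5 0 0 -0.1" --pt "0 21 0.5 0 0 -0.1" --pt "0 24 0.5 0 0 -0.1" --pt "0 27 0.5 0 0 -0.1" --pt "0 31 0.5 0 0 -0.1" --pt "0 36 0.5 0 0 -0.1" --pt "0 41 0.5 0 0 -0.1" --pt "0 46 0.5 0 0 -0.1" --pt "0 51 0.5 0 0 -0.1" --pt "0 56 0.5 0 0 -0.1" --pt "0 61 0.5 0 0 -0.1" --pt "0 66 0.5 0 0 -0.1" --pt "0 71 0.5 0 0 -0.1" --pt "0 76 0.5 0 0 -0.1" --pt "0 80 0.5 0 0 -0.1"

```text
time_s: 11.4
eef_pos: [0.6247, 0.121, 0.015]
ee_rot: [3.141, -0.019, -0.0]
ft_force: [-0.4, 1.8, 0.5]
opening: 0.0495
```

```bash
python3 - <<'E'
from h import *
st()
f=robot.grab_frame("top");crop(f["image"],210,130,155,110,5,'pics/t6.png')
f=robot.grab_frame("scene");crop(f["image"],165,180,200,140,4,'pics/s6.png')
E
```

```text
t 11.4 pos [0.6247 0.121  0.015 ] case [0.0004 0.1008] yaw-case 0.0036059676598473762 F [-0.39  1.83  0.51] op 0.04952582078489943
```

View pics/t6.png

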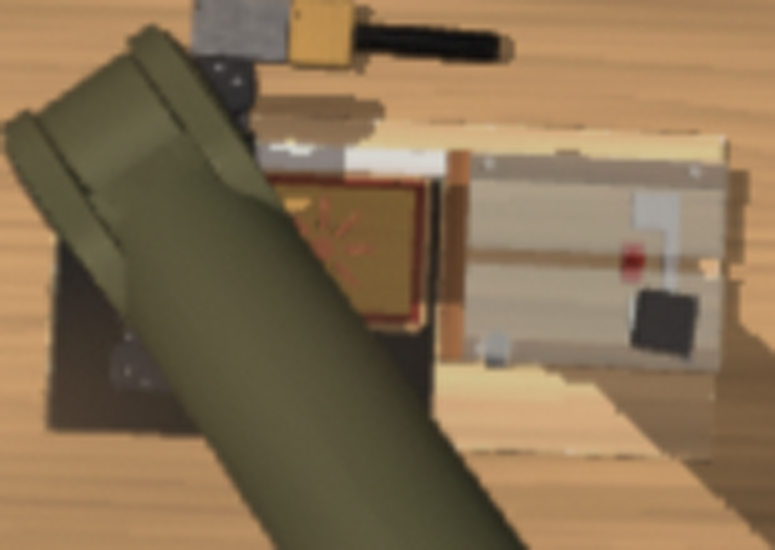

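View pics/s6.png

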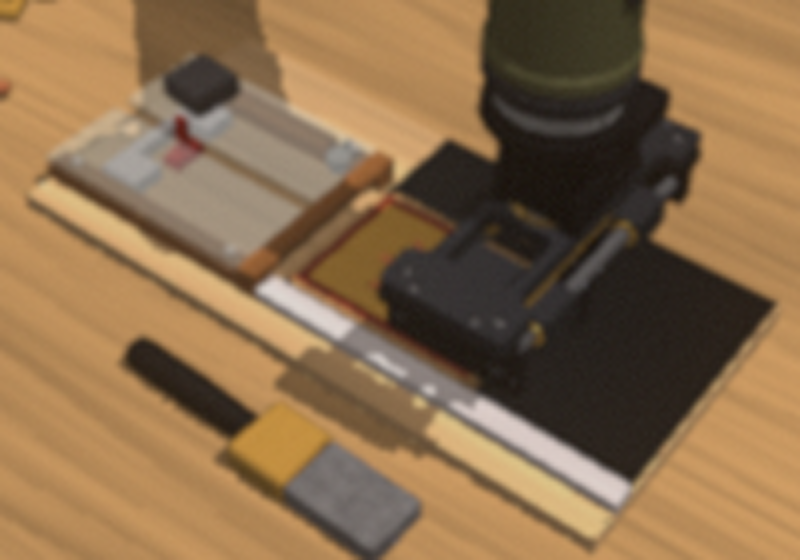

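Call:
play_rows --pt "0 3 0 0 0 -0.2" --pt "0 6 0 0 0 -0.2" --pt "0 8 0 0 0 -0.2" --pt "0 10 0 0 0 -0.2" --pt "0 12 0 0 0 -0.2" --pt "0 14 0 0 0 -0.2"

```text
time_s: 12.25
eef_pos: [0.6245, 0.1072, 0.015]
ee_rot: [3.141, -0.013, -0.0]
ft_force: [-0.4, 0.6, -0.4]
opening: 0.0494
```

Call:
play_rows --pt "0 2 0 0 0 0" --pt "0 4 0 0 0 0" --pt "0 6 0 0 0 0" --pt "0 8 0 0 0 0"

```text
time_s: 12.75
eef_pos: [0.6244, 0.0992, 0.015]
ee_rot: [3.141, -0.013, -0.0]
ft_force: [-0.3, 0.9, -1.6]
opening: 0.0494
```

Call:
play_rows --pt "0 3 0 0 0 0" --pt "0 6 0 0 0 0" --pt "0 9 0 0 0 0" --pt "0 12 0 0 0 0"

```text
time_s: 13.25
eef_pos: [0.6243, 0.087, 0.015]
ee_rot: [3.141, -0.013, -0.0]
ft_force: [0.4, 1.2, -0.8]
opening: 0.0494
```

```bash
python3 - <<'E'
from h import *
st()
f=robot.grab_frame("scene");crop(f["image"],165,180,200,140,4,'pics/s7.png')
E
```

```text
t 13.25 pos [0.6243 0.087  0.015 ] case [0.0005 0.0668] yaw-case 0.007205291790134745 F [ 0.36  1.16 -0.8 ] op 0.049432541427153885
```

View pics/s7.png

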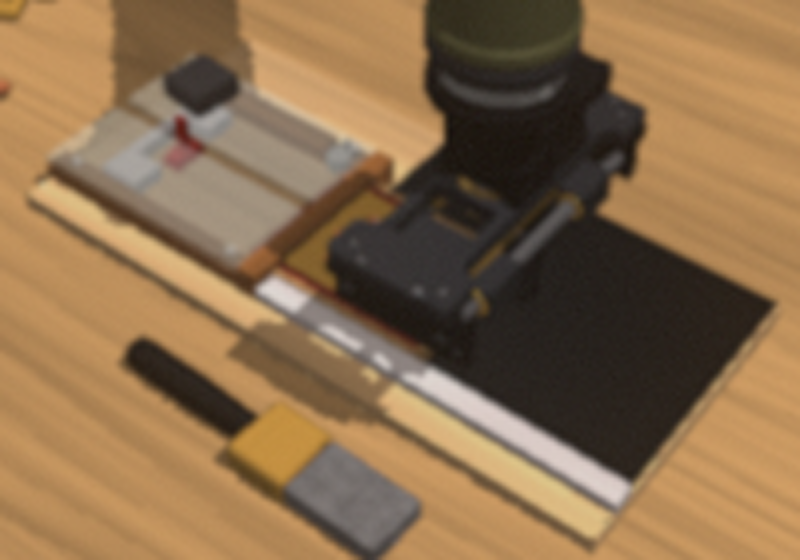

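Call:
play_rows --pt "0 2 0 0 0 0.2" --pt "0 4 0 0 0 0.4" --pt "0 6 0 0 0 0.4" --pt "0 8 0 0 0 0.4" --pt "0 10 0 0 0 0.4" --pt "0 11 0 0 0 0.4"

```text
time_s: 14.05
eef_pos: [0.6243, 0.0771, 0.0151]
ee_rot: [-3.14, 0.024, -0.0]
ft_force: [-0.7, 2.9, -1.2]
opening: 0.0492
```

Call:
play_rows --pt "0 1 0 0 0 0" --pt "0 2 0 0 0 0" --pt "0 3 0 0 0 0"

```text
time_s: 14.42
eef_pos: [0.6242, 0.0757, 0.0153]
ee_rot: [-3.138, 0.022, -0.001]
ft_force: [-0.3, 5.8, -0.6]
opening: 0.0497
```

Call:
play_rows --pt "0 1 0 0 0 0" --pt "0 2 0 0 0 0"

```text
time_s: 14.68
eef_pos: [0.6239, 0.0737, 0.0152]
ee_rot: [-3.139, 0.021, -0.0]
ft_force: [-1.3, 4.9, -0.5]
opening: 0.0497
```

Call:
play_rows --pt "0 1 0 0 0 0" --pt "0 2 0 0 0 0"

```text
time_s: 14.92
eef_pos: [0.6238, 0.0713, 0.0151]
ee_rot: [-3.139, 0.021, 0.0]
ft_force: [-1.4, 4.8, -0.8]
opening: 0.0498
```

Call:
play_rows --pt "0 2 0 0 0 0" --pt "0 5 0 0 0 0" --pt "0 8 0 0 0 0" --pt "0 11 0 0 0 0" --pt "0 14 0 0 0 0"

```text
time_s: 15.55
eef_pos: [0.6236, 0.0571, 0.0151]
ee_rot: [-3.14, 0.022, 0.0]
ft_force: [-0.4, 4.9, -0.1]
opening: 0.0495
```

Call:
play_rows --pt "0 3 0 0 0 0" --pt "0 6 0 0 0 0" --pt "0 9 0 0 0 0" --pt "0 12 0 0 0 0" --pt "0 15 0 0 0 0" --pt "0 18 0 0 0 0"

```text
time_s: 16.3
eef_pos: [0.6234, 0.0385, 0.0151]
ee_rot: [-3.14, 0.022, 0.0]
ft_force: [0.1, 5.2, -0.3]
opening: 0.0495
```

```bash
python3 - <<'E'
from h import *
st()
f=robot.grab_frame("scene");crop(f["image"],165,180,200,140,4,'pics/s8.png')
f=robot.grab_frame("top");crop(f["image"],210,130,155,110,5,'pics/t8.png')
E
```

```text
t 16.3 pos [0.6234 0.0385 0.0151] case [0.0004 0.0183] yaw-case 0.0011517899459603173 F [ 0.07  5.18 -0.32] op 0.04946482744347179
```

View pics/s8.png

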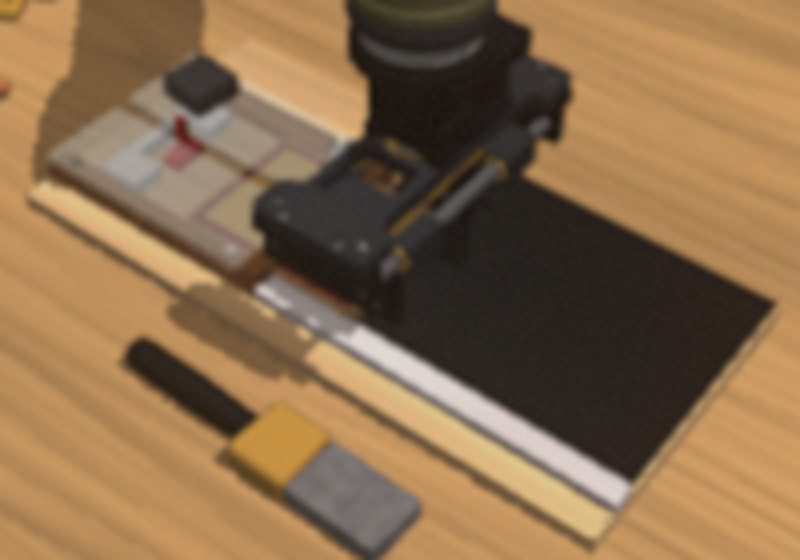

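View pics/t8.png

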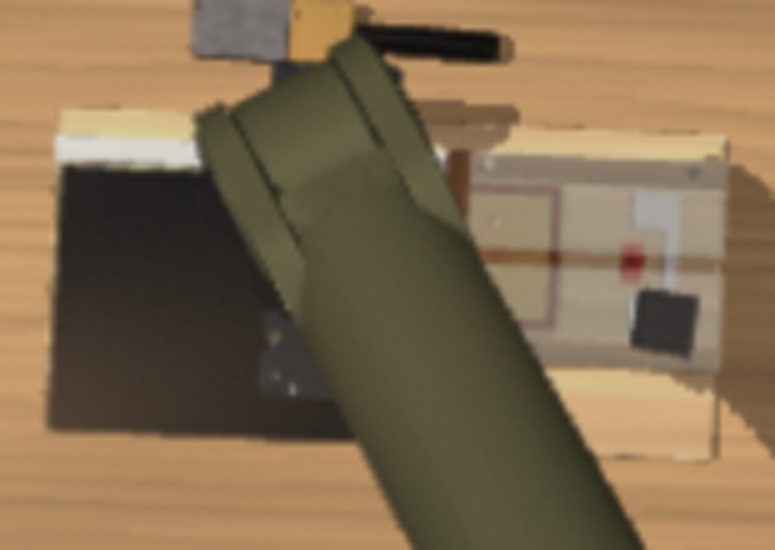

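Call:
play_rows --pt "0 3 0 0 0 0" --pt "0 6 0 0 0 0" --pt "0 9 0 0 0 0" --pt "0 12 0 0 0 0" --pt "0 15 0 0 0 0" --pt "0 18 0 0 0 0"

```text
time_s: 17.15
eef_pos: [0.6233, 0.0196, 0.0151]
ee_rot: [-3.141, 0.024, 0.0]
ft_force: [-0.9, 6.3, -0.8]
opening: 0.0498
```

Call:
play_rows --pt "0 2 0 0 0 0" --pt "0 4 0 0 0 0"

```text
time_s: 17.4
eef_pos: [0.6232, 0.0156, 0.015]
ee_rot: [-3.141, 0.024, 0.0]
ft_force: [-1.0, 5.4, 0.9]
opening: 0.0496
```

Call:
play_rows --pt "0 1 0 0 0 0" --pt "0 2 0 0 0 0"

```text
time_s: 17.65
eef_pos: [0.6232, 0.0136, 0.015]
ee_rot: [-3.141, 0.024, 0.0]
ft_force: [-1.3, 5.4, -0.0]
opening: 0.0493
```

Call:
play_rows --pt "0 1 0 0 0 0" --pt "0 2 0 0 0 0"

```text
time_s: 17.9
eef_pos: [0.6231, 0.0117, 0.015]
ee_rot: [-3.141, 0.024, 0.0]
ft_force: [-0.6, 5.5, -0.5]
opening: 0.0496
```

```bash
python3 - <<'E'
from h import *
st()
f=robot.grab_frame("scene");crop(f["image"],165,180,200,140,4,'pics/s9.png')
f=robot.grab_frame("top");crop(f["image"],210,130,155,110,5,'pics/t9.png')
E
```

```text
t 17.9 pos [0.6231 0.0117 0.015 ] case [ 0.0005 -0.0086] yaw-case 0.00045741819804051564 F [-0.6   5.49 -0.55] op 0.04962119673452979
```

View pics/s9.png

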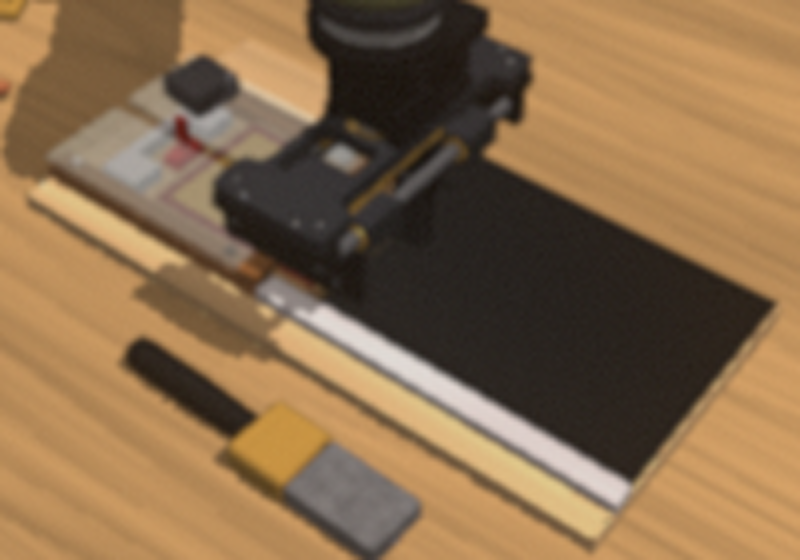

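View pics/t9.png

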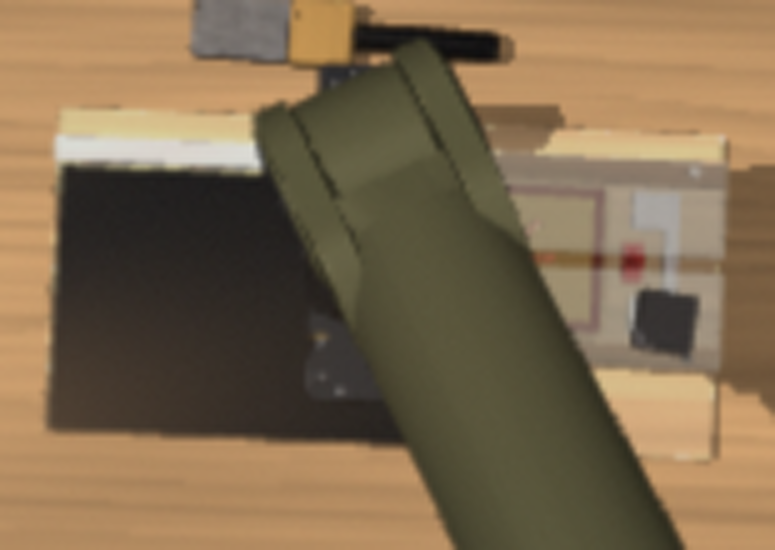

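Call:
play_rows --pt "0 1 0 0 0 0" --pt "0 2 0 0 0 0" --pt "0 3 0 0 0 0"

```text
time_s: 18.38
eef_pos: [0.6231, 0.0086, 0.015]
ee_rot: [-3.141, 0.024, 0.0]
ft_force: [-0.6, 6.3, -0.1]
opening: 0.0496
```

Call:
play_rows --pt "0 1 0 0 0 0" --pt "0 2 0 0 0 0"

```text
time_s: 18.62
eef_pos: [0.623, 0.0067, 0.015]
ee_rot: [-3.141, 0.023, 0.0]
ft_force: [-0.3, 5.1, 0.0]
opening: 0.0494
```

Call:
play_rows --pt "0 1 0 0 0 0" --pt "0 2 0 0 0 0"

```text
time_s: 18.88
eef_pos: [0.623, 0.0047, 0.015]
ee_rot: [-3.141, 0.024, 0.0]
ft_force: [-0.6, 6.1, 0.1]
opening: 0.0494
```

Call:
play_rows --pt "0 1 0 0 0 0" --pt "0 2 0 0 0 0"

```text
time_s: 19.12
eef_pos: [0.623, 0.0027, 0.0151]
ee_rot: [-3.141, 0.024, 0.0]
ft_force: [-1.0, 5.9, -0.6]
opening: 0.0497
```

```bash
python3 - <<'E'
from h import *
st()
f=robot.grab_frame("scene");crop(f["image"],165,180,100,70,8,'pics/s10.png')
E
```

```text
t 19.125 pos [0.623  0.0027 0.0151] case [ 0.0005 -0.0175] yaw-case 0.00048683955794276944 F [-1.04  5.91 -0.65] op 0.04973181941779309
```

View pics/s10.png

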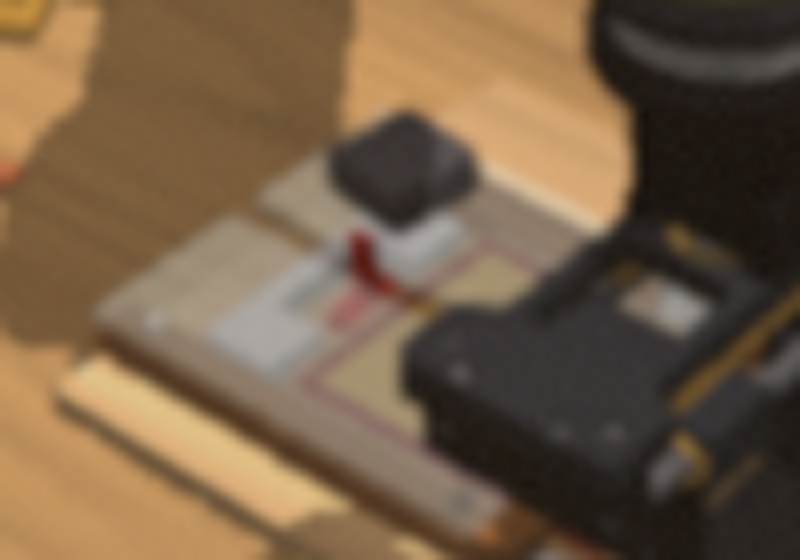

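Nearly there; the panel's front edge is just reaching the grey stop. Continue in 1 mm steps.

Call:
play_rows --pt "0 1 0 0 0 0" --pt "0 2 0 0 0 0"

```text
time_s: 19.42
eef_pos: [0.6229, 0.001, 0.015]
ee_rot: [-3.141, 0.023, 0.0]
ft_force: [-0.0, 5.4, 1.2]
opening: 0.0497
```

Call:
play_rows --pt "0 1 0 0 0 0" --pt "0 2 0 0 0 0"

```text
time_s: 19.68
eef_pos: [0.6229, -0.0009, 0.015]
ee_rot: [-3.141, 0.023, 0.0]
ft_force: [-0.1, 4.8, -0.6]
opening: 0.0494
```

Call:
play_rows --pt "0 1 0 0 0 0" --pt "0 1.5 0 0 0 0"

```text
time_s: 19.92
eef_pos: [0.6229, -0.0024, 0.015]
ee_rot: [-3.141, 0.023, 0.0]
ft_force: [-0.2, 6.1, -0.6]
opening: 0.0493
```

Call:
play_rows --pt "0 1 0 0 0 0" --pt "0 1.5 0 0 0 0"

```text
time_s: 20.18
eef_pos: [0.6228, -0.0028, 0.015]
ee_rot: [-3.139, 0.022, 0.0]
ft_force: [-0.3, 7.7, -0.7]
opening: 0.0496
```

Call:
play_rows --pt "0 0.7 0 0 0 0" --pt "0 1.5 0 0 0 0"

```text
time_s: 20.42
eef_pos: [0.6228, -0.0028, 0.0151]
ee_rot: [-3.137, 0.021, -0.0]
ft_force: [-0.7, 9.9, -0.3]
opening: 0.0494
```

Call:
play_rows --pt "0 0.7 0 0 0 0" --pt "0 1 0 0 0 0" --pt "0 1 0 0 0 0"

```text
time_s: 20.8
eef_pos: [0.6229, -0.0028, 0.0152]
ee_rot: [-3.136, 0.02, -0.001]
ft_force: [-0.4, 10.3, -2.0]
opening: 0.0495
```

```bash
python3 - <<'E'
from h import *
st()
f=robot.grab_frame("scene");crop(f["image"],165,180,100,70,8,'pics/s11.png')
E
```

```text
t 20.8 pos [ 0.6229 -0.0028  0.0152] case [ 0.0005 -0.023 ] yaw-case 0.002494323110173906 F [-0.42 10.3  -1.99] op 0.04947905015119403
```

View pics/s11.png

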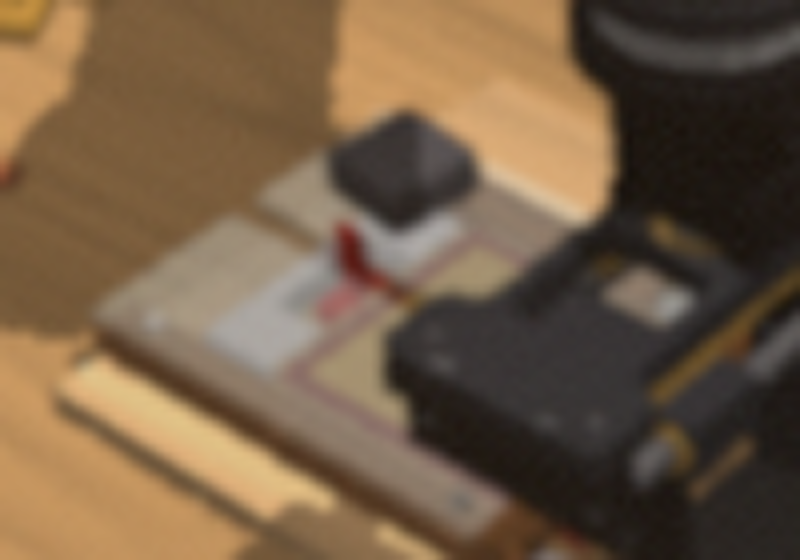

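Call:
play_rows --pt "0 -2 0 0 0 0" --pt "0 -4 0 0 0 0" --pt "0 -8 0 0 0 0" --pt "0 -18 0 0 0 0" --pt "0 -30 0 0 0 0" --pt "0 -45 -5 0 0 0" --pt "0 -60 -40 0 0 0" --pt "0 -80 -90 0 0 0" --pt "0 -130 -130 0 0 0" --pt "0 -160 -150 0 0 0" --pt "0 -160 -150 0 0 0" --pt "0 -160 -150 0 0 0"

```text
time_s: 22.35
eef_pos: [0.6252, 0.1522, 0.1644]
ee_rot: [3.14, -0.024, -0.001]
ft_force: [-0.3, -0.9, -0.6]
opening: 0.0491
```

```bash
python3 - <<'E'
from h import *
st()
f=robot.grab_frame("scene");crop(f["image"],165,180,100,70,8,'pics/s12.png')
f=robot.grab_frame("top");cv2.imwrite('pics/t12full.png',f["image"]);crop(f["image"],210,130,155,110,5,'pics/t12.png')
E
```

```text
t 22.35 pos [0.6252 0.1522 0.1644] case [0.0004 0.132 ] yaw-case 0.00043143994297983185 F [-0.26 -0.95 -0.61] op 0.04909389639974698
```

View pics/s12.png

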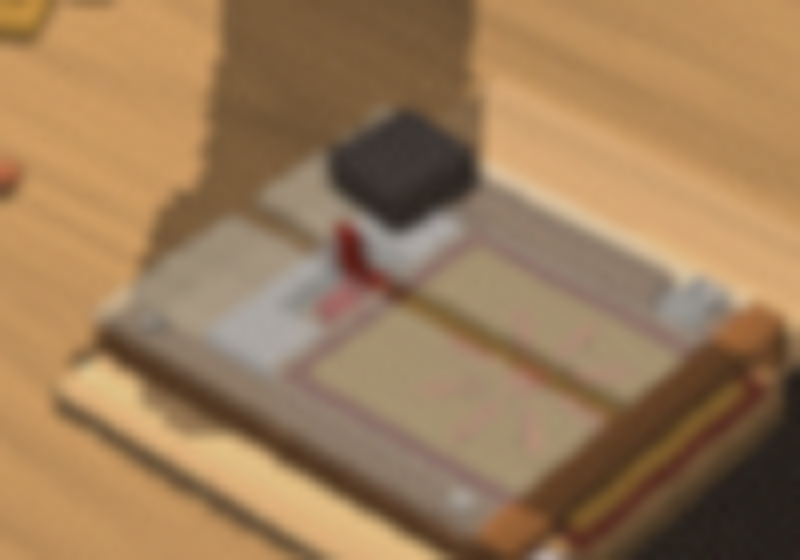

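View pics/t12.png

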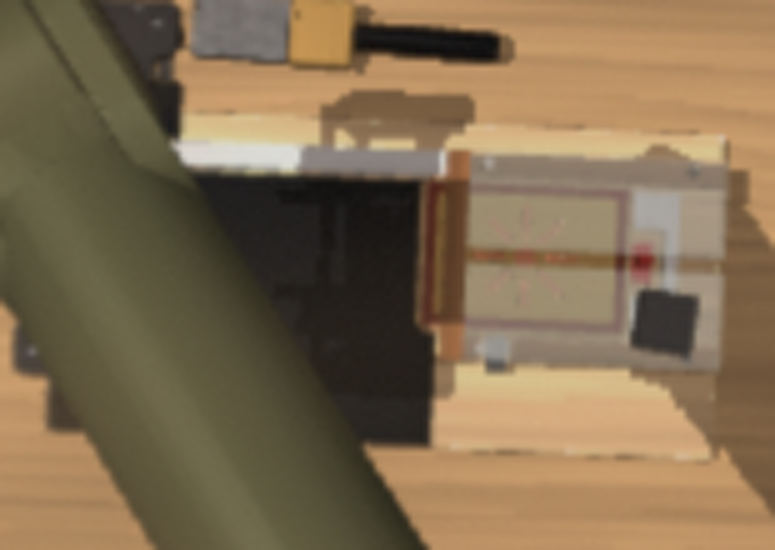

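```bash
python3 - <<'E'
from h import *
for n in ('t6','t8','t9','t12'):
    g=cv2.imread(f'pics/{n}.png').astype(int)[225:295,605:670]
    m=np.clip(g[:,:,2]-1.6*np.maximum(g[:,:,1],g[:,:,0])-20,0,None);ys,xs=np.mgrid[:70,:65]
    print(n,(m*xs).sum()/m.sum()*.6,"mm")
st();print(robot.hand_in())
E
```

```text
t6 17.308488491423542 mm
t8 17.31649227266757 mm
t9 17.236989795918365 mm
t12 22.689981658652645 mm
t 22.45 pos [0.6252 0.1508 0.1637] case [0.0005 0.1306] yaw-case -0.0017562081776283083 F [ 0.19  0.29 -0.56] op 0.04937605589686785
the job is handed in; nothing more can be done
None
```

The panel is in the drying case, home against the depth stop, and I handed the job in at 22.5 s of the 61 s allowed. The hand-in gives no verdict.

- **Fence:** I pushed the panel sideways with both fingertips until its long edge lay flat along the fence, at about 8 N. I held it there for more than 0.2 s, well outside the slot. The wrist picture showed the wood edge meeting the fence evenly along its whole length.
- **Slot:** I then slid it along the fence into the slot and past the catch, which took about 5–6 N. At the stop it held still while I pushed about 2.5 mm further, and the force rose to 10.3 N. I stopped there, then backed off and lifted clear.
- **Forces:** 10.3 N was the highest wrist reading I saw on the panel. I only read forces at the end of each move, so brief peaks in between are not ruled out.
- **Last pictures:**
  - **Feeler:** the red flag had moved 5.4 mm in the top view and stayed there after I let go. That is coarse at about 3 mm per pixel, but it agrees with a fully pressed 5 mm.
  - **Panel:** it lies flat and looks square in the slot. From the tool position its centre is at about case y −0.0975, so it stands roughly 17 mm out of the mouth.
  - **Bystanders:** the weight and brush look where they were. I did not measure the other bystanders at the end, but the arm stayed clear of them.
- **Disagreement:** the wrist camera put the fixture about 1.4 mm further out than the top camera. Contact with the fence agreed with the top camera to about 0.4 mm.

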